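# Set the lamp's filter changer to green

## Task

The lever of the microscope lamp's filter changer is parked in the unmarked end notch of its gate. Lift it by its black handle clear of the gate, carry it along to the notch with the green tab behind it, and lower it until it sits fully down in that notch; then let go.

Things in the scene. Friction and masses are not known exactly. Their poses are not given: they have to be found in the camera images.
- changer: Filter changer, fixed: cream box 130 deep x 270 wide x 70 mm high, black lamp block behind. Origin on the bench under it; z up, +x from the handle side to the lamp, +y along the gate. Gate: aluminium comb at x = -35 mm, teeth tops 123 mm high, four notches at y = -67.5 (unmarked, lever starts here), -22.5, 22.5, 67.5 mm, each 25 mm wide, 22 mm deep, between round-topped teeth. Box front at x = -50 mm.
- tab_green: Green tab in a black frame, 40 x 32 x 4 mm, flat and fixed on top of the box at changer x = +12 mm, 70 mm above the bench, just behind one of the three marked notches and centred on it (same changer y). A red and a blue tab mark the other two; which is where varies. Origin: centre of its underside.
- handle (a point): Centre of the lever's black handle: block 45 mm long (along changer x, sloping 8 degrees), 24 mm wide (along changer y: pinch it so, from above), 24 mm high. Seated it is at changer x = -93 mm, 98 mm above the bench, overhanging free bench; nothing near is over 135 mm high. Lifting takes about 2 N; it falls by its own weight. It must rise 38 mm to clear the gate; up to 50 mm the path is vertical within 2 mm.
- selector_lift (a joint): Angle of the lever about its rod, rad: 0 = fully down in a notch; grows as the handle is lifted; about 0.25 = just clear of the teeth; 0.7 = upper stop.
- lever_mid (a point): Point on the lever, a 12 mm steel bar lying across the comb. Its rear end pivots on, and slides with under 2 N along, a steel cross rod parallel to changer y at x = +60 mm, 120 mm above the bench; the handle's centre is 155 mm from the rod. This point is 48 mm in front of the rod, straight above a tab's centre when the lever sits mid-notch.

How it is judged:
On the way:
1. the lever is lifted out of its parking notch (value of joint selector_lift above 0.2 rad), for 0.1 s.
At the end, for the whole second after the job is handed in: The lever lies fully down (within 0.06 rad) and at rest in the notch of the green tab: its middle point is within 14 mm, seen from above, of the green tab's centre (horizontal distance between lever_mid and tab_green below 0.014 m and value of joint selector_lift below 0.06 rad and velocity of joint selector_lift between -0.05 and 0.05 rad/s); the robot touches nothing.
It also fails if it takes over 38 s, if anything falls off the work surface, if the arm or the gripper's body presses on something with over 40 N, if the wrist force passes 120 N, or if a joint passes its speed limit or range.

## Robot

A 6-joint arm with a two-finger parallel gripper is mounted at the origin on the work surface. World frame = base frame: x ahead of the robot, y to its left, z up, the work surface at z = 0. Lengths are in m, angles in rad, forces in N, time in s.
With the tool pointing down it reaches from about 0.25 to 0.775 m from the base axis. Payload 4 kg.
Tool frame: the origin (TCP) lies at the very end of the fingers, on their centre line; the grasp point (between the pads) lies tcp_to_grasp behind it (tcp_to_grasp is the distance from the TCP to the grasp point, in m); z points along the fingers, y is the direction in which the jaws open and shut (so a half turn about z gives the same grasp; the last joint's range is limited). The gripper opens to 94 mm and grips with 3 to 60 N. Pads are 16 mm wide; open, the fingers measure 119 mm over their backs; the gripper's body (75 mm by 177 mm) begins 78 mm behind the grasp point.
Start: joints at [-1.264, 0.087, 1.371, -0, 1.684, -0.103], TCP at [0.219, -0.504, 0.206] pointing down, gripper open.
Joint ranges: [-3.1, 3.1], [-0.76, 2.03], [0.27, 2.55], [-1.08, 4.22], [0.17, 2.65], [-2.57, 2.57]. Speed limits (rad/s): [2.79, 2.79, 3.14, 3.14, 3.14, 3.14].

## Interface

Orientations are given as [roll, pitch, yaw] about the fixed x, y, z axes, in that order (R = Rz(yaw) Ry(pitch) Rx(roll)).
In Python, from bench import * gives the robot as it stands.
- The arm moves only by the tool play_rows, never from a script. Its argument "rows" is a list of rows, each a list of 3 entries, a list of its own where there are three numbers: the finger opening in cm, from 0 to 9.4, then the shift along the world's x, y, z in cm, then the turn, a rotation vector about the world's x, y, z in rad. A call has 1 to 8 rows; each row is the pose to reach, as a shift and turn from the pose commanded when the call began; what a row does not reach only later rows make up. A row lasts 1/12 s, in which the tool goes at most 41.7 mm and 7.16 degrees, less where a joint would pass 70% of its speed; a pose out of reach is approached as far as the arm can. A call with a gripper value outside its range is refused whole. The fingers move at their own pace and stop on an object; the grip force is fixed at half the most. Time passes only in rows, so rows that repeat a pose let the fingers close. It gives the time, the measured TCP pose, the force and the opening at its end, in the units of the state.
- get_obs(): the state, without advancing time (a new reading comes with each control period).
- snapshot(name): name is "scene" or "top" or "wrist"; returns a dict with "pixels" (384x512x3 uint8, red, green, blue), "fx", "fy", "cx", "cy" (pixels), "dist_coeffs" ([k1, k2, p1, p2, k3] as OpenCV has them; the pictures are not rectified), "rvec" (rotation vector, rad) and "tvec" (3), from world to camera coordinates, as OpenCV has them. Camera axes: x right, y down, z forward; pixel columns grow to the right and rows downward; lengths in m; the calibration is good to about 2 mm. A picture is of the moment at which its call begins. There is no depth.
- close_job(): hands the job in, once; it reports no verdict.
Trained networks look in the newest picture that a camera, given by its name, has taken for a name from the list of things; names that differ only in an ending like _2 or _b are one class to them, and where a whole thing is asked for, a point or a joint stands for the part that bears it (a point fixed in the world has none). Each returns a list of dicts, best first, with "confidence" (0 to 1); they miss things now and then, are a little off and sometimes report something else, mostly with a low value. They report only what shows in the picture. A call takes as long as a camera call.
- silhouettes(camera, label): "mask" (384x512 bool, what is visible of it) and "point" ([row, column] in pixels, amid what is visible of it).
The state is a dict: "time": time; "joint_positions": joint angles; "qvel": joint speeds; "joint_torque": joint torques, N m; "tool_pos": TCP position; "ee_rot": TCP orientation; "wrist_force": force on the tool from outside, world axes, zero at the start; "wrist_torque": the same for the moment, N m; "width": finger opening in m.
Only numpy, scipy, OpenCV 4.12 (cv2) and the standard library are available. Lean on these libraries where they do the work, as an engineer would, in place of code of your own. Each camera call takes 0.05 s, during which the arm holds its last target. There are 200 camera calls.

## Working session

There is one attempt and no reset: what is moved stays moved. The work goes in short steps, Python scripts to look and compute and a tool call to move; the robot and the scene stay as the last step left them, time stands still between calls to the robot, and variables do not carry over. Pictures are saved under pics/ and viewed, about 8 in all and at most 12, crops included, and the job is handed in when it is done.

Besides the shell and the picture viewer there is one more tool, called after "Call:" as name(argument=value, ...) on one line, values as JSON. play_rows: Moves the arm, as the interface text tells. Its arguments: {"type":"object","properties":{"rows":{"type":"array"}},"required":["rows"]}

```bash
mkdir -p pics; ls; cat > h.py <<'E'
from bench import *
import numpy as np, cv2
def save(n,f,crop=None):
    s=snapshot(n); p=s["pixels"][:,:,::-1]
    cv2.imwrite("pics/"+f,p); return s
def cam(s):
    K=np.array([[s["fx"],0,s["cx"]],[0,s["fy"],s["cy"]],[0,0,1.]]); return K,np.array(s["dist_coeffs"],float),np.array(s["rvec"],float),np.array(s["tvec"],float)
def ray(s,uv):
    K,d,r,t=cam(s); R=cv2.Rodrigues(r)[0]
    q=cv2.undistortPoints(np.array([[uv]],float),K,d)[0,0]
    v=R.T@np.array([q[0],q[1],1]); return -R.T@t.ravel(), v/np.linalg.norm(v)
def atz(s,uv,z):
    o,v=ray(s,uv); return o+v*(z-o[2])/v[2]
def tri(*sv):
    A=np.zeros((3,3));b=np.zeros(3)
    rs=[ray(s,uv) for s,uv in sv]
    for o,v in rs:
        P=np.eye(3)-np.outer(v,v);A+=P;b+=P@o
    x=np.linalg.solve(A,b); return x,[np.linalg.norm((np.eye(3)-np.outer(v,v))@(x-o)) for o,v in rs]
def proj(s,X):
    K,d,r,t=cam(s); return cv2.projectPoints(np.array(X,float).reshape(-1,3),r,t,K,d)[0].reshape(-1,2)
E
python3 - <<'E'
from h import *
import pickle
S={}
for n in("scene","top","wrist"):
    S[n]=save(n,n+"0.png")
    for l in("tab_green","handle","changer"):
        for d in silhouettes(n,l)[:3]:
            print(n,l,round(d["confidence"],2),d["point"],d["mask"].sum())
pickle.dump(S,open("s0.pkl","wb"))
a=np.hstack([cv2.imread("pics/scene0.png"),cv2.imread("pics/top0.png")])
cv2.imwrite("pics/both0.png",cv2.resize(a,(800,300)))
o=get_obs();print(o["time"],o["tool_pos"],o["ee_rot"],o["wrist_force"])
try: print(tcp_to_grasp)
except Exception as e: print(e)
E
```

```text
pics
scene tab_green 0.53 [205.6, 280.2] 254
scene handle 0.9 [198.4, 238.3] 800
scene changer 0.63 [220.3, 299.8] 13100
top tab_green 0.67 [172.9, 246.5] 357
top handle 0.81 [205.7, 267.0] 857
top changer 0.74 [155.8, 233.3] 12987
top changer 0.72 [169.9, 244.2] 333
0.6 [ 0.21913198 -0.50446675  0.2055134 ] [3.14150823e+00 1.73020095e-06 4.09840424e-01] [-1.04210373 -0.21956242 -0.120343  ]
0.0188
```

View pics/top0.png

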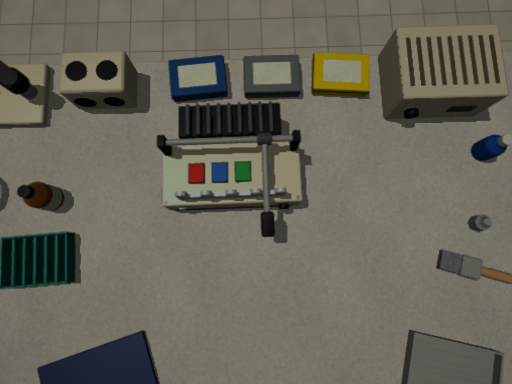

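View pics/scene0.png

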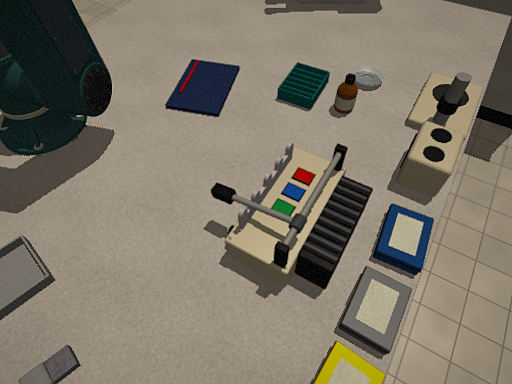

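Top view: black handle at about (267,224), green tab at (243,172), next to the lever, with blue (220,172) and red (197,173) beyond it. In the scene view the handle is at (223,191) and green at (284,208).

```bash
python3 - <<'E'
from h import *
import pickle
S=pickle.load(open("s0.pkl","rb"))
def blob(n,f,box):
    p=S[n]["pixels"].astype(int); r0,r1,c0,c1=box
    m=np.zeros(p.shape[:2],bool); m[r0:r1,c0:c1]=f(p)[r0:r1,c0:c1]
    k,L,st,ce=cv2.connectedComponentsWithStats(m.astype(np.uint8)); i=1+np.argmax(st[1:,4]); return ce[i],st[i]
dark=lambda p:p.max(2)<50
green=lambda p:(p[:,:,1]>p[:,:,0]+40)&(p[:,:,1]>p[:,:,2]+40)
red=lambda p:(p[:,:,0]>p[:,:,1]+60)&(p[:,:,0]>p[:,:,2]+60)
blue=lambda p:(p[:,:,2]>p[:,:,0]+50)&(p[:,:,2]>p[:,:,1]+30)
for nm,f,bt,bs in(("handle",dark,(205,245,250,285),(178,205,205,240)),("green",green,(150,190,180,260),(160,225,260,320)),("red",red,(150,190,180,260),(160,225,260,320)),("blue",blue,(150,190,180,260),(160,225,260,320))):
    a,sa=blob("top",f,bt);b,sb=blob("scene",f,bs)
    print(nm,a.round(1),sa,b.round(1),sb,*[np.round(q,4) for q in tri((S["top"],a),(S["scene"],b))])
    print(atz(S["top"],a,.074 if nm!="handle" else .1).round(4))
E
```

```text
handle [267.4 224. ] [261 211  14  26 324] [222.8 192.7] [211 183  25  21 310] [0.5667 0.0034 0.0996] [0.0006 0.0006]
[0.5662 0.003  0.1   ]
green [242.5 170.6] [236 162  14  18 248] [282.8 207.1] [272 199  22  17 209] [0.6727 0.0469 0.075 ] [0.0012 0.0012]
[0.672  0.0461 0.074 ]
red [196.  172.6] [189 164  15  18 268] [303.2 175.6] [293 168  21  16 203] [0.6717 0.1363 0.0729] [0.001 0.001]
[0.6707 0.1355 0.074 ]
blue [219.1 171.5] [212 163  15  18 264] [293.2 191.2] [282 183  23  17 223] [0.6724 0.0917 0.0728] [0.0007 0.0007]
[0.6716 0.0911 0.074 ]
```

Call:
play_rows(rows=[[7, [4, 5.8, 0], [0, 0, -0.05]], [7, [8, 11.6, 0], [0, 0, -0.1]], [7, [10, 14.5, 0], [0, 0, -0.15]], [7, [12, 17.4, 0], [0, 0, -0.2]], [7, [14, 20.3, 0], [0, 0, -0.25]], [7, [16, 23.2, 0], [0, 0, -0.3]], [7, [18, 26.1, 0], [0, 0, -0.35]], [7, [18, 26.1, 0], [0, 0, -0.41]]])

```text
time: 1.27
tool_pos: [0.4007, -0.2403, 0.2059]
ee_rot: [-3.141, -0.002, -0.0]
wrist_force: [1.0, 0.2, -0.6]
width: 0.0701
```

Call:
play_rows(rows=[[7, [2, 3, 0], [0, 0, 0]], [7, [4.2, 6.2, 0], [0, 0, 0]], [7, [6.4, 9.4, 0], [0, 0, 0]], [7, [8.6, 12.6, 0], [0, 0, 0]], [7, [10.8, 15.9, 0], [0, 0, 0]], [7, [13, 19.1, 0], [0, 0, 0]], [7, [15.2, 22.3, 0], [0, 0, 0]], [7, [16.8, 24.7, 0], [0, 0, 0]]])

```text
time: 1.93
tool_pos: [0.5683, 0.0064, 0.2054]
ee_rot: [-3.141, -0.0, 0.002]
wrist_force: [0.4, -0.1, 0.2]
width: 0.07
```

Call:
play_rows(rows=[[7, [0, 0, 0], [0, 0, 0]], [7, [0, 0, 0], [0, 0, 0]]])

```text
time: 2.1
tool_pos: [0.5674, 0.0047, 0.205]
ee_rot: [3.141, 0.001, 0.003]
wrist_force: [-0.2, -1.3, -0.5]
width: 0.0699
```

```bash
python3 - <<'E'
from h import *
import pickle
s=save("wrist","w1.png"); pickle.dump(s,open("w1.pkl","wb"))
o=get_obs();print(o["time"],o["tool_pos"],o["ee_rot"])
print(proj(s,[[.5667,.0034,.0996],[.6727,.0469,.075]]))
E
```

```text
2.15 [0.56696932 0.00359204 0.2052349 ] [3.14087309e+00 8.88704138e-04 7.95262094e-04]
[[255.18493803 189.73897385]
 [208.71851591  72.47763883]]
```

View pics/w1.png

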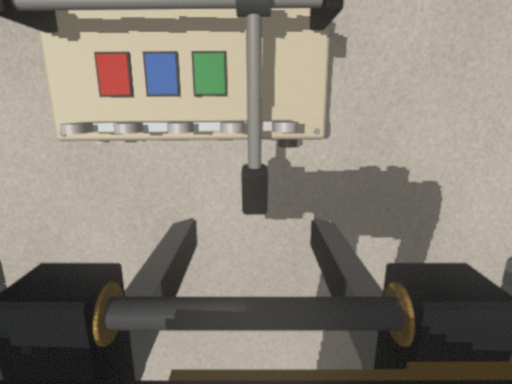

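Wrist view: the handle is centred at (255,190) and green at (209,73), both matching the projections of the triangulated points within about 1 px. Next is the descent and grip.

Call:
play_rows(rows=[[7, [0, 0, -3], [0, 0, 0]], [7, [0, 0, -6], [0, 0, 0]], [7, [0, 0, -9], [0, 0, 0]], [7, [0, 0, -11], [0, 0, 0]], [7, [0, 0, -12.4], [0, 0, 0]], [7, [0, 0, -12.4], [0, 0, 0]], [5, [0, 0, -12.4], [0, 0, 0]], [3.5, [0, 0, -12.4], [0, 0, 0]]])

```text
time: 2.82
tool_pos: [0.5678, 0.0024, 0.0832]
ee_rot: [3.141, -0.003, -0.002]
wrist_force: [0.7, -1.5, 0.2]
width: 0.0601
```

Call:
play_rows(rows=[[2, [0, 0, 0], [0, 0, 0]], [1.5, [0, 0, 0], [0, 0, 0]], [1.5, [0, 0, 0], [0, 0, 0]], [1.5, [0, 0, 0], [0, 0, 0]], [1.5, [0, 0, 0], [0, 0, 0]], [1.5, [0, 0, 0], [0, 0, 0]]])

```text
time: 3.32
tool_pos: [0.5673, 0.0037, 0.0818]
ee_rot: [3.142, -0.0, 0.0]
wrist_force: [-1.1, 0.1, 0.7]
width: 0.024
```

Call:
play_rows(rows=[[1.5, [0, 0, 1], [0, 0, 0]], [1.5, [0, 0, 2], [0, 0, 0]], [1.5, [0, 0, 3], [0, 0, 0]], [1.5, [0, 0, 4], [0, 0, 0]], [1.5, [0, 0, 4.7], [0, 0, 0]], [1.5, [0, 0, 4.7], [0, 0, 0]], [1.5, [0, 0, 4.7], [0, 0, 0]]])

```text
time: 3.9
tool_pos: [0.5684, 0.0035, 0.1302]
ee_rot: [3.141, -0.004, -0.0]
wrist_force: [1.5, -0.6, 0.2]
width: 0.0242
```

```bash
python3 - <<'E'
from h import *
s=save("scene","s2.png"); 
p=cv2.imread("pics/s2.png")[120:300,180:400]; cv2.imwrite("pics/s2c.png",cv2.resize(p,None,fx=3,fy=3))
o=get_obs();print(o["time"],o["tool_pos"],o["wrist_force"],o["width"])
E
```

```text
3.95 [0.56825378 0.00346056 0.12981686] [ 2.14643027 -0.63245019  0.02978675] 0.023825401094849093
```

View pics/s2c.png

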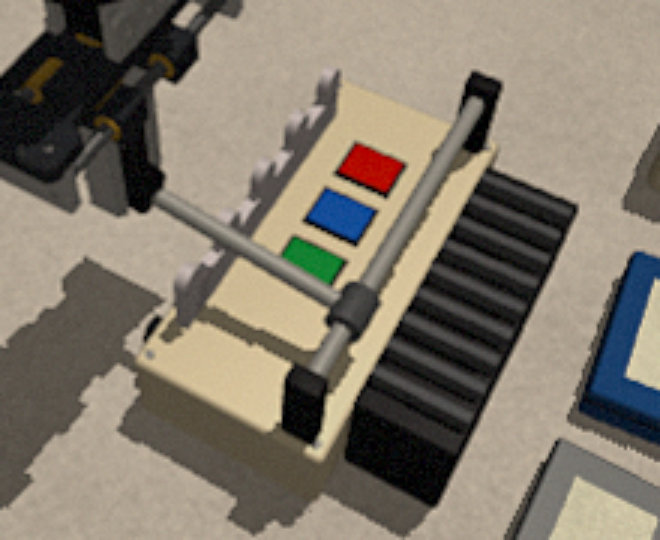

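The lever is lifted, with the bar clear above the teeth in the crop. Carrying it +44.5 mm in y.

Call:
play_rows(rows=[[1.5, [0, 0.6, 0], [0, 0, 0]], [1.5, [0, 1.4, 0], [0, 0, 0]], [1.5, [0, 2.2, 0], [0, 0, 0]], [1.5, [0, 3.0, 0], [0, 0, 0]], [1.5, [0, 3.8, 0], [0, 0, 0]], [1.5, [0, 4.45, 0], [0, 0, 0]], [1.5, [0, 4.45, 0], [0, 0, 0]], [1.5, [0, 4.45, 0], [0, 0, 0]]])

```text
time: 4.62
tool_pos: [0.5674, 0.0489, 0.1286]
ee_rot: [-3.141, -0.001, 0.001]
wrist_force: [3.6, 0.3, -0.5]
width: 0.0238
```

Call:
play_rows(rows=[[1.5, [0, 0, 0], [0, 0, 0]], [1.5, [0, 0, 0], [0, 0, 0]], [1.5, [0, 0, 0], [0, 0, 0]], [1.5, [0, 0, 0], [0, 0, 0]]])

```text
time: 4.95
tool_pos: [0.5674, 0.0477, 0.1286]
ee_rot: [3.142, -0.001, -0.001]
wrist_force: [4.6, 1.5, -0.1]
width: 0.0238
```

```bash
python3 - <<'E'
from h import *
s=save("top","t3.png"); 
p=cv2.imread("pics/t3.png")[90:260,140:320]; cv2.imwrite("pics/t3c.png",cv2.resize(p,None,fx=3.5,fy=3.5))
s=save("wrist","w3.png")
o=get_obs();print(o["time"],o["tool_pos"],o["wrist_force"],o["width"])
E
```

```text
5.05 [0.56738907 0.0477414  0.12858808] [ 5.13870327  0.02617503 -0.21593037] 0.023811319513471933
```

View pics/w3.png

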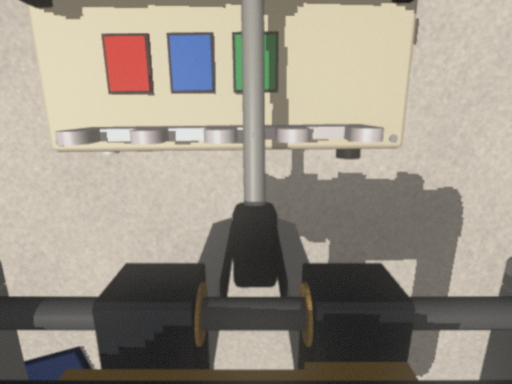

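The bar (column 254) lies over green's centre (255) and midway between the teeth at 220 and 292. Lowering.

Call:
play_rows(rows=[[1.5, [0, 0, -0.6], [0, 0, 0]], [1.5, [0, 0, -1.2], [0, 0, 0]], [1.5, [0, 0, -1.8], [0, 0, 0]], [1.5, [0, 0, -2.4], [0, 0, 0]], [1.5, [0, 0, -3], [0, 0, 0]], [1.5, [0, 0, -3.6], [0, 0, 0]], [1.5, [0, 0, -4.2], [0, 0, 0]], [1.5, [0, 0, -4.6], [0, 0, 0]]])

```text
time: 5.72
tool_pos: [0.5667, 0.048, 0.0821]
ee_rot: [3.141, 0.001, -0.0]
wrist_force: [-7.4, 0.5, 14.7]
width: 0.0241
```

Call:
play_rows(rows=[[1.5, [0, 0, 0], [0, 0, 0]], [1.5, [0, 0, 0], [0, 0, 0]], [1.5, [0, 0, 0], [0, 0, 0]]])

```text
time: 5.97
tool_pos: [0.5666, 0.048, 0.0826]
ee_rot: [3.141, 0.001, -0.0]
wrist_force: [-5.5, -0.3, 3.1]
width: 0.024
```

Seated: there was a contact force at the same height as at the start. Opening the fingers and retreating upward.

Call:
play_rows(rows=[[3, [0, 0, 0], [0, 0, 0]], [5, [0, 0, 0], [0, 0, 0]], [6, [0, 0, 0], [0, 0, 0]], [6, [0, 0, 0], [0, 0, 0]], [6, [0, 0, 0], [0, 0, 0]], [6, [0, 0, 0], [0, 0, 0]]])

```text
time: 6.47
tool_pos: [0.5673, 0.0481, 0.0825]
ee_rot: [3.142, -0.0, -0.0]
wrist_force: [-0.3, 0.4, -0.3]
width: 0.0587
```

Call:
play_rows(rows=[[6, [0, 0, 1], [0, 0, 0]], [6, [0, 0, 3], [0, 0, 0]], [6, [0, 0, 6], [0, 0, 0]], [6, [0, 0, 9], [0, 0, 0]], [6, [0, 0, 12], [0, 0, 0]], [6, [-3, 0, 14], [0, 0, 0]], [6, [-6, 0, 15], [0, 0, 0]], [6, [-6, 0, 15], [0, 0, 0]]])

```text
time: 7.13
tool_pos: [0.5056, 0.0483, 0.2381]
ee_rot: [3.141, -0.007, 0.0]
wrist_force: [1.1, 0.1, 0.1]
width: 0.06
```

Call:
play_rows(rows=[[6, [-3, -3, 0], [0, 0, 0]], [6, [-6, -6, 0], [0, 0, 0]], [6, [-9, -9, 0], [0, 0, 0]], [6, [-12, -12, 0], [0, 0, 0]], [6, [-14, -15, 0], [0, 0, 0]], [6, [-14, -17, 0], [0, 0, 0]], [6, [-14, -17, 0], [0, 0, 0]]])

```text
time: 7.72
tool_pos: [0.3664, -0.125, 0.233]
ee_rot: [3.139, -0.001, -0.006]
wrist_force: [0.6, 0.3, 0.6]
width: 0.0598
```

```bash
python3 - <<'E'
from h import *
S={n:save(n,n+"4.png") for n in("top","scene")}
a=cv2.imread("pics/top4.png")[90:260,140:320];b=cv2.imread("pics/scene4.png")[130:300,190:370]
cv2.imwrite("pics/end.png",cv2.resize(np.hstack([a,b]),(792,374)))
def blob(n,box):
    p=S[n]["pixels"].astype(int); r0,r1,c0,c1=box
    m=np.zeros(p.shape[:2],np.uint8); m[r0:r1,c0:c1]=(p.max(2)<50)[r0:r1,c0:c1]
    k,L,st,ce=cv2.connectedComponentsWithStats(m); i=1+np.argmax(st[1:,4]); return ce[i],st[i]
u,su=blob("top",(208,245,225,265)); w=proj(S["scene"],[.5667,.048,.099])[0].astype(int)
v,sv=blob("scene",(w[1]-14,w[1]+14,w[0]-17,w[0]+17))
print(u,su,v,sv,tri((S["top"],u),(S["scene"],v)))
o=get_obs();print(o["time"],o["tool_pos"],o["wrist_force"],o["width"])
E
```

```text
[242.88039867 224.88039867] [237 212  13  26 301] [235.26530612 176.77891156] [224 168  24  19 294] (array([0.56629223, 0.04764502, 0.09904536]), [np.float64(0.000447713535428629), np.float64(0.00044771353542850234)])
7.8167 [ 0.36728504 -0.12221017  0.23271823] [ 0.86747143  0.16944018 -0.13781405] 0.06009141505080522
```

View pics/end.png

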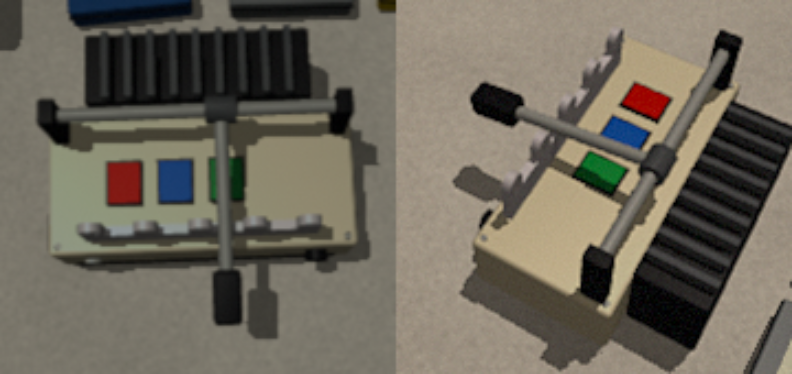

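The lever lies in the notch at green. The handle is at z = 0.0990, against 0.0996 when parked, so it is fully down.

```bash
python3 -c "
from bench import *
print(close_job())"
```

```text
the job is handed in; nothing more can be done
None
```

The lever now sits in the green tab's notch, released, with the gripper clear of everything. I gripped the black handle from above, lifted it 47 mm, carried it 44.5 mm along +y, lowered it, opened the fingers and backed away. I handed the job in at about 7.8 s, well under the 38 s limit.

**Last checks:**
- **Handle position:** two views put the handle centre at (0.566, 0.048, 0.099) m. Its height is within 1 mm of the parked height, so the lever is fully down.
- **Along the gate:** the handle is about 1 mm in y from green's measured centre (0.047 m). The bar shows over the green tab in both the top and scene views.
- **Forces:** contact during lowering read about 15 N at the wrist, and the wrist force was near zero after release.

No check failed. The only disagreement was the changer's angle, which came out as +0.012 rad from the tabs and -0.014 rad from the handle and green tab. That is within the camera calibration error and did not affect the fit.

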